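# Ram the kiln posts down the storage tube

### The job

In one of the two upright metal storage tubes the top ceramic post still sticks out of the mouth. Take the slim wooden tamper and push the posts in that tube straight down with it until they bottom out, then let go and leave the tamper standing in the tube on top of the posts. Do not push the posts with the gripper, and leave the wide-footed tamper where it stands.

Things in the scene. Friction and masses are not known exactly. Their poses are not given: they have to be found in the camera images.
- tamper_center (a point): Centre (on the axis, half-way up) of the slim wooden tamper: loose upright rod 120 mm tall, 0.08 to 0.17 kg, handle 22 mm in diameter, top 25 mm, flat foot 26 mm. Foot 60 mm below the point, top 60 mm above; z runs up the rod. Grasp the handle from above, 25 to 35 mm above the point, so that the top clears the palm.
- wide_tamper_center (a point): The other wooden tamper, not to be used: same height (120 mm) and handle, but a wide disc foot 62 mm in diameter that does not fit the tube. It stands upright 9 cm or more (axis to axis) from the slim one. The point is its centre, half-way up.
- tube_mouth (a point): Centre of the mouth, at rim height, of the tube to pack: fixed, upright, aluminium, outside 51 mm, bore 44 mm, rim 130 mm above the bench, z up. In it two posts, one on the other, stand on a follower held by friction: about 7 N pushes it down, it stays where left, travels 50 mm, then meets a rigid stop. A like tube, already packed (posts 36 mm below its rim), stands 12 cm or more away.
- post_upper: The upper ceramic kiln post in the tube: tan cylinder 31 mm in diameter, 40 mm tall, loose in the bore; origin at the centre of its underside, z up its axis. Start: underside 26 mm below the tube's rim, top 14 mm above it. Bottomed out: underside 76 mm and top 36 mm below the rim. The same post stands under it.
Not all that is in view belongs to the job. There is more than one size of the part that bears tamper_center; the job needs the middle-sized.

How it is judged:
At the end, for the whole second after the job is handed in: The upper post's underside is at least 71 mm below the rim (within 5 mm of the stop), within 15 mm of the tube's axis and at rest; the slim tamper is left in the tube on the posts, its centre less than 36 mm above the rim and within 35 mm of the axis (it may lean) (z of post_upper in the frame of tube_mouth below -0.071 m and horizontal distance between post_upper and tube_mouth below 0.015 m and z of tamper_center in the frame of tube_mouth below 0.036 m and horizontal distance between tamper_center and tube_mouth below 0.035 m and linear speed of post_upper below 0.02 m/s); the robot touches nothing.
It fails at once if the gripper pushed a post (contact force between the fingers and post_upper above 1 N).
It fails at once if the wide-footed tamper was moved more than 40 mm or knocked over (distance of wide_tamper_center from where it was at the start of the episode above 0.04 m).
It also fails if it takes over 32 s, if anything falls off the work surface, if the arm or the gripper's body presses on something with over 40 N, if the wrist force passes 120 N, or if a joint passes its speed limit or range.

### The arm

A 7-joint arm with a two-finger parallel gripper is mounted at the origin on a cart in front of the work surface, level with it; the furniture and walls round the work are solid. World frame = base frame: x ahead of the robot, y to its left, z up, the work surface at z = 0. Lengths are in m, angles in rad, forces in N, time in s.
With the tool pointing down it reaches from about 0.4 to 0.875 m from the base axis. Payload 19.3 kg.
Tool frame: the origin (TCP) lies between the finger pads; the fingertips stand bot.tcp_to_tips ahead of it and the grasp point (between the pads) is the TCP (bot.tcp_to_tips is the distance from the TCP to the fingertips, in m); z points along the fingers, y is the line along which they close (so a half turn about z gives the same grasp; the last joint's range is limited). The gripper opens to 85 mm and grips with 20 to 120 N. Pads are 22 mm wide; open, the fingers measure 114 mm over their backs; the gripper's body (76 mm by 85 mm) begins 54 mm behind the grasp point. The pads swing forward as they close: fully open they stand 13 mm farther back than shut.
Start: joints at [-1.189, 0.521, -0.036, 1.599, 0.021, 1.021, -0.113], TCP at [0.273, 0.562, 0.25] pointing down, gripper open.
Joint ranges: [-2.91, 2.91], [-0.3, 2.13], [-1.5, 1.42], [0.17, 2.43], [-1.26, 4.41], [0.16, 1.93], [-2.52, 2.52]. Speed limits (rad/s): [1.89, 1.89, 2.39, 2.39, 3.01, 3.01, 3.01].

### API

Orientations are given as [roll, pitch, yaw] about the fixed x, y, z axes, in that order (R = Rz(yaw) Ry(pitch) Rx(roll)).
In Python, from workcell import telemetry, grab_frame, bot gives the robot as it stands. The module is installed in compiled form; this text tells all that it offers.
- The arm moves only by the shell command python3 -m crank 'ROWS' [FORCE]. ROWS is text: rows parted by semicolons, each of 7 numbers parted by spaces: the finger opening in m, from 0 to 0.0854, then the shift along the tool's x, y, z in m, then the turn, a rotation vector about the tool's x, y, z in degrees. A call has exactly 8 rows; each row shifts and turns the commanded pose from where the row before left it, along the tool's axes as they then stand; what a row does not reach is not made up. A row lasts 1/12 s, in which the tool goes at most 41.7 mm and 7.16 degrees, less where a joint would pass 70% of its speed; a pose out of reach is approached as far as the arm can. A call with a gripper value outside its range is refused whole. The fingers move at their own pace and stop on an object; FORCE is the grip in N (left out, the last holds). Time passes only in rows, so rows that do not move let the fingers close, or fill a call up. It gives the time, the measured TCP pose, the force, the opening and the grip force at its end, in the units of the state.
- telemetry.observe(): the state, without advancing time (a new reading comes with each control period).
- grab_frame(name): name is "scene" or "side" or "wrist"; returns a dict with "pixels" (400x640x3 uint8, red, green, blue), "depth" (400x640 float32, m along the optical axis (not along the pixel's ray), 0 where there is no reading), "vertical_fov" (degrees; the focal length in pixels is half the picture's height over the tangent of half this angle, whatever the lens; pixels are square), "cx", "cy" (the principal point, pixels), "R" (3x3) and "t" (3): a world point X has camera coordinates R X + t; the wrist camera has in their place "hand_eye" (4x4, takes a point from camera to tool coordinates, whose origin is the TCP and whose axes are the flange's). Camera axes: x right, y down, z forward; pixel columns grow to the right and rows downward; lengths in m; the calibration is good to about 2 mm. A picture is of the moment at which its call begins: read the wrist's pose just before it.
- bot.job_done(): hands the job in; it is judged then, once.
The state is a dict: "clock": time; "qpos": joint angles; "qd": joint speeds; "joint_efforts": joint torques, N m; "position": TCP position; "tool_rot": TCP orientation; "force": force on the tool from outside, world axes, zero at the start; "moment": the same for the moment, N m; "grip_width": finger opening in m; "finger_force": force on a finger pad.
Only numpy, scipy, OpenCV 4.12 (cv2) and the standard library are available. Lean on these libraries where they do the work, as an engineer would, in place of code of your own. Each camera call takes 0.05 s, during which the arm holds its last target. There are 200 camera calls.

## Working session

There is one attempt and no reset: what is moved stays moved. The work goes in short steps, Python scripts to look and compute and a shell command to move; the robot and the scene stay as the last step left them, time stands still between calls to the robot, and variables do not carry over. Pictures are saved under pics/ and viewed, at most 10 in all, crops included, and the job is handed in when it is done.

```bash
mkdir -p pics
cat > h.py <<'E'
import numpy as np,cv2
from workcell import telemetry,grab_frame,bot
from scipy.spatial.transform import Rotation as Ro
def cloud(n):
    s=telemetry.observe(); f=grab_frame(n); d=f["depth"]; h,w=d.shape
    F=h/2/np.tan(np.radians(f["vertical_fov"])/2)
    v,u=np.mgrid[:h,:w]; P=np.stack([(u-f["cx"])/F*d,(v-f["cy"])/F*d,d],-1)
    if "hand_eye" in f:
        H=np.array(f["hand_eye"]); P=P@H[:3,:3].T+H[:3,3]
        P=P@Ro.from_euler('xyz',s["tool_rot"]).as_matrix().T+s["position"]
    else: P=(P-f["t"])@f["R"]
    P[d==0]=np.nan
    return f["pixels"],P,s
def save(n,px): cv2.imwrite(f"pics/{n}.png",np.ascontiguousarray(px[...,::-1]))
E
python3 - <<'E'
from h import *
print(telemetry.observe(), bot.tcp_to_tips)
for n in("scene","side"):
    px,P,s=cloud(n); save(n+"0",px); np.save(n+"0.npy",P)
E
```

```text
{'clock': 0.0, 'qpos': array([-1.18920598,  0.52202067, -0.03629594,  1.60000032,  0.02118908,
        1.02109625, -0.11278718]), 'qd': array([-0.00073202, -0.00131608,  0.001084  , -0.00027988, -0.00038219,
        0.00038659, -0.00066198]), 'joint_efforts': array([-4.86701319e-04, -9.27132654e+01,  1.97951876e+00, -3.69945681e+01,
        1.78304699e-02,  8.26410076e-03,  9.27449690e-06]), 'position': array([0.27276901, 0.56198721, 0.24972467]), 'tool_rot': array([-3.14045601e+00,  8.76689647e-05,  2.68977207e+00]), 'force': array([-0.08708408,  0.17635609, -0.16717523]), 'moment': array([-0.01750538,  0.02631262, -0.04039417]), 'finger_force': 0.0, 'grip_width': 0.08543897192728468} 0.019
```

View pics/scene0.png

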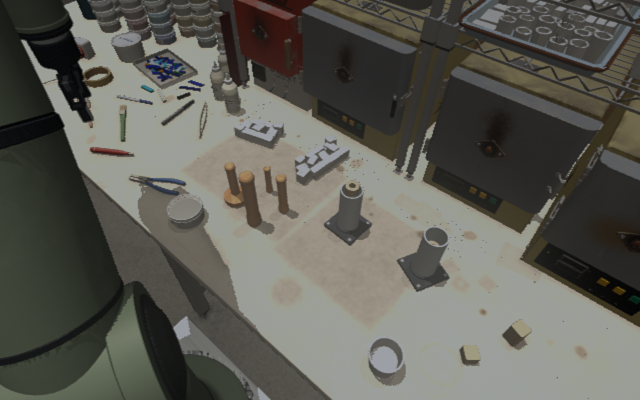

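View pics/side0.png

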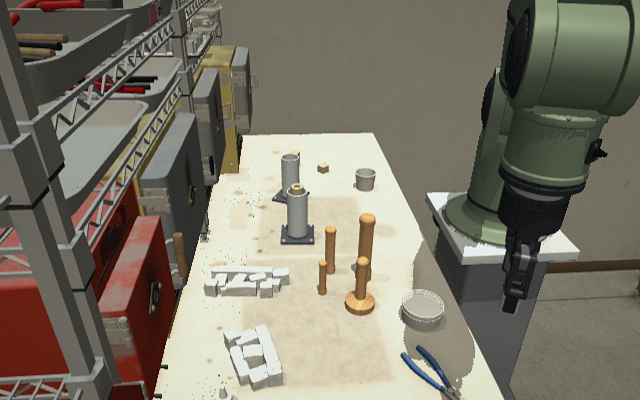

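Scene view: the wide tamper is at (233,185), a large one at (250,200), a small one at (267,180) and the middle-sized one at (282,195). The tube with the protruding post is at (350,205) and the packed tube at (430,255). Next I'll work out positions from the depth data.

Run:
```python
from h import *
for n in("scene0","side0"):
    P=np.load(n+".npy"); X=P.reshape(-1,3)
    X=X[(X[:,2]>.02)&(X[:,2]<.22)&(X[:,0]>.3)&(X[:,0]<.9)&(abs(X[:,1])<.5)]
    G=np.zeros((120,200),np.uint8); i=((X[:,0]-.3)/.005).astype(int);j=((X[:,1]+.5)/.005).astype(int); G[i,j]=1
    k,L,st,c=cv2.connectedComponentsWithStats(G)
    print(n)
    for a in range(1,k):
        S=X[L[i,j]==a]
        if len(S)<40: continue
        t=S[S[:,2]>S[:,2].max()-.012]
        lo,hi=S.min(0),S.max(0)
        print(len(S),"top",S[:,2].max().round(3),"topc",((t.min(0)+t.max(0))/2).round(3),"ext",lo.round(3),hi.round(3))
```

```text
scene0
1068 top 0.056 topc [ 0.331 -0.201  0.05 ] ext [ 0.3   -0.233  0.02 ] [ 0.361 -0.168  0.056]
515 top 0.045 topc [0.324 0.358 0.039] ext [0.3   0.316 0.02 ] [0.348 0.4   0.045]
698 top 0.167 topc [0.402 0.224 0.161] ext [0.387 0.207 0.02 ] [0.418 0.24  0.167]
394 top 0.122 topc [0.426 0.313 0.116] ext [0.402 0.291 0.02 ] [0.446 0.334 0.122]
245 top 0.029 topc [ 0.446 -0.318  0.025] ext [ 0.428 -0.336  0.02 ] [ 0.464 -0.3    0.029]
312 top 0.122 topc [0.476 0.197 0.116] ext [0.465 0.184 0.02 ] [0.487 0.209 0.122]
129 top 0.087 topc [0.499 0.269 0.081] ext [0.491 0.261 0.021] [0.506 0.277 0.087]
370 top 0.054 topc [ 0.535 -0.367  0.048] ext [ 0.518 -0.384  0.02 ] [ 0.553 -0.35   0.054]
989 top 0.146 topc [0.543 0.046 0.14 ] ext [0.517 0.021 0.02 ] [0.567 0.072 0.146]
1187 top 0.133 topc [ 0.555 -0.155  0.127] ext [ 0.529 -0.18   0.02 ] [ 0.58  -0.13   0.133]
6011 top 0.22 topc [0.775 0.227 0.214] ext [0.57  0.077 0.02 ] [0.818 0.394 0.22 ]
673 top 0.039 topc [0.641 0.442 0.033] ext [0.586 0.381 0.02 ] [0.693 0.5   0.039]
6770 top 0.22 topc [ 0.783 -0.377  0.214] ext [ 0.671 -0.5 
[... 1392 characters left out ...]
.121  0.131]
3179 top 0.22 topc [0.754 0.234 0.214] ext [0.573 0.081 0.02 ] [0.776 0.395 0.22 ]
1937 top 0.038 topc [0.644 0.442 0.032] ext [0.591 0.384 0.02 ] [0.697 0.5   0.038]
1880 top 0.22 topc [ 0.725 -0.199  0.214] ext [ 0.675 -0.389  0.021] [ 0.775 -0.006  0.22 ]
106 top 0.219 topc [ 0.723 -0.353  0.214] ext [ 0.717 -0.385  0.026] [ 0.725 -0.324  0.219]
716 top 0.22 topc [0.748 0.459 0.214] ext [0.735 0.417 0.14 ] [0.762 0.5   0.22 ]
70 top 0.066 topc [0.773 0.058 0.061] ext [0.771 0.044 0.021] [0.785 0.07  0.066]
45 top 0.081 topc [ 0.787 -0.094  0.075] ext [ 0.784 -0.118  0.025] [ 0.788 -0.072  0.081]
47 top 0.062 topc [0.797 0.308 0.056] ext [0.796 0.263 0.02 ] [0.801 0.32  0.062]
```

```bash
python3 -m crank '0.0854 -0.0285 -0.0197 0 0 0 0;0.0854 -0.0285 -0.0197 0 0 0 0;0.0854 -0.0285 -0.0197 0 0 0 0;0.0854 -0.0285 -0.0197 0 0 0 0;0.0854 -0.0285 -0.0197 0 0 0 0;0.0854 -0.0285 -0.0197 0 0 0 0;0.0854 -0.0285 -0.0197 0 0 0 0;0.0854 -0.0285 -0.0197 0 0 0 0' 80
python3 -m crank '0.0854 -0.0285 -0.0197 0 0 0 0;0.0854 -0.0285 -0.0197 0 0 0 0;0.0854 -0.0285 -0.0197 0 0 0 0;0.0854 -0.0285 -0.0197 0 0 0 0;0.0854 0 0 0 0 0 7;0.0854 0 0 0 0 0 7;0.0854 0 0 0 0 0 7;0.0854 0 0 0 0 0 7'
python3 -m crank '0.0854 0 0 0 0 0 5;0.0854 0 0 0 0 0 5;0.0854 0 0 0 0 0 0;0.0854 0 0 0 0 0 0;0.0854 0 0 0 0 0 0;0.0854 0 0 0 0 0 0;0.0854 0 0 0 0 0 0;0.0854 0 0 0 0 0 0'
python3 - <<'E'
from h import *
px,P,s=cloud("wrist"); save("w1",px); np.save("w1.npy",P); print(s["position"],s["tool_rot"])
E
```

```text
clock: 0.77
position: [0.4096, 0.3193, 0.2502]
tool_rot: [-3.141, -0.0, 2.69]
force: [1.2, -0.3, -0.5]
grip_width: 0.0851
finger_force: 0.0
clock: 1.43
position: [0.4773, 0.1999, 0.2501]
tool_rot: [-3.141, -0.0, 2.194]
force: [0.4, -0.0, 0.1]
grip_width: 0.0853
finger_force: 0.0
clock: 2.1
position: [0.4773, 0.2002, 0.2503]
tool_rot: [-3.142, -0.0, 2.027]
force: [-0.1, 0.3, 0.9]
grip_width: 0.0857
finger_force: 0.0
[0.47734833 0.20018135 0.25029149] [-3.14150993e+00 -3.41888732e-05  2.02728438e+00]
```

View pics/w1.png

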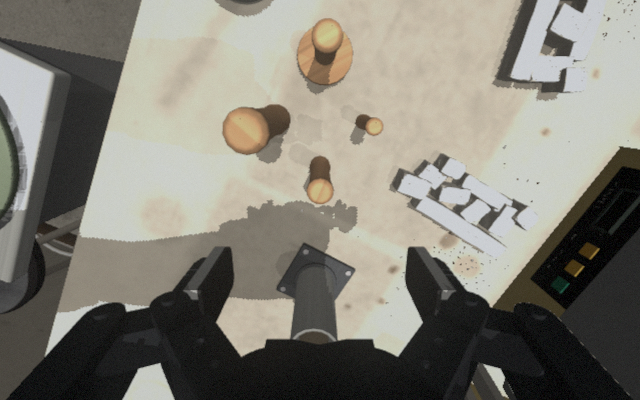

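The wrist view shows the middle tamper's top at (320,190), nearly centred between the fingers. The tube rim is partly visible at (316,335).

Run:
```python
from h import *
P=np.load("w1.npy")
S=P[170:210,300:340].reshape(-1,3); t=S[(S[:,2]>.108)&(S[:,2]<.14)]
print("tamper",len(t),t[:,2].max(),(t.min(0)+t.max(0))/2,t.max(0)-t.min(0))
S=P[320:345,285:350].reshape(-1,3); t=S[(S[:,2]>.125)&(S[:,2]<.15)]
print("tube",len(t),t.min(0),t.max(0))
```

```text
tamper 584 0.12155359704100979 [0.4788557  0.19844049 0.11515092] [0.02406955 0.0246033  0.01280536]
tube 482 [0.52001725 0.04844846 0.12500224] [0.56383555 0.07359821 0.13843007]
```

```bash
python3 -m crank '0.0854 -0.002 0.0007 0.025 0 0 0;0.0854 0 0 0.03 0 0 0;0.0854 0 0 0.03 0 0 0;0.0854 0 0 0.03 0 0 0;0.0854 0 0 0.025 0 0 0;0.0854 0 0 0.02 0 0 0;0.06 0 0 0 0 0 0;0.03 0 0 0 0 0 0' 80
python3 -m crank '0.0 0 0 0 0 0 0;0.0 0 0 0 0 0 0;0 0 0 0 0 0 0;0 0 0 0 0 0 0;0 0 0 0 0 0 0;0 0 0 0 0 0 0;0 0 0 0 0 0 0;0 0 0 0 0 0 0'
```

```text
clock: 2.82
position: [0.4786, 0.1985, 0.0901]
tool_rot: [-3.14, 0.0, 2.027]
force: [-0.2, -0.8, 0.3]
grip_width: 0.064
finger_force: 0.0
clock: 3.48
position: [0.4793, 0.199, 0.0916]
tool_rot: [3.14, -0.0, 2.026]
force: [-2.1, -1.1, 13.6]
grip_width: 0.0216
finger_force: 77.4
```

```bash
python3 -m crank '0 0 0 -0.02 0 0 0;0 0 0 -0.03 0 0 0;0 0 0 -0.03 0 0 0;0 0 0 -0.03 0 0 0;0 0 0 -0.03 0 0 0;0 0 0 -0.03 0 0 0;0 0 0 0 0 0 0;0 0 0 0 0 0 0'
python3 -m crank '0 -0.02 -0.001 0 0 0 0;0 -0.03 -0.001 0 0 0 0;0 -0.03 -0.001 0 0 0 0;0 -0.03 -0.002 0 0 0 0;0 -0.03 -0.002 0 0 0 0;0 -0.0243 -0.0008 0 0 0 0;0 0 0 0 0 0 0;0 0 0 0 0 0 0'
python3 - <<'E'
from h import *
ims=[]
for n in("scene","side"):
    px,P,s=cloud(n); np.save(n+"1.npy",P)
    u=(slice(100,260),slice(270,430)) if n=="scene" else (slice(100,260),slice(220,380))
    ims.append(cv2.resize(px[u],(400,400)))
    X=P.reshape(-1,3); X=X[np.hypot(X[:,0]-.544,X[:,1]-.048)<.05]
    for a,b in((.11,.128),(.171,.185),(.19,.215)):
        S=X[(X[:,2]>a)&(X[:,2]<b)]
        if len(S): print(n,a,len(S),S.min(0).round(4),S.max(0).round(4))
save("c1",np.hstack(ims)); print(s["position"],s["tool_rot"])
E
```

```text
clock: 4.15
position: [0.4793, 0.1991, 0.2621]
tool_rot: [3.138, -0.001, 2.027]
force: [-0.2, 0.7, -2.3]
grip_width: 0.021
finger_force: 78.4
clock: 4.82
position: [0.5439, 0.0464, 0.2592]
tool_rot: [-3.14, -0.0, 2.024]
force: [0.5, 0.6, -1.3]
grip_width: 0.021
finger_force: 78.4
scene 0.11 186 [0.5178 0.0218 0.1101] [0.5659 0.0701 0.1279]
scene 0.171 62 [0.5283 0.0317 0.1712] [0.55   0.0545 0.1848]
scene 0.19 103 [0.529  0.0338 0.19  ] [0.5485 0.0547 0.215 ]
side 0.11 175 [0.5204 0.0282 0.11  ] [0.5713 0.0793 0.128 ]
side 0.171 61 [0.5324 0.0502 0.1712] [0.556  0.0657 0.1849]
side 0.19 91 [0.5345 0.0494 0.1902] [0.5535 0.0634 0.2145]
[0.54367094 0.04766559 0.25929669] [-3.14004777e+00 -5.03945007e-04  2.02581805e+00]
```

View pics/c1.png

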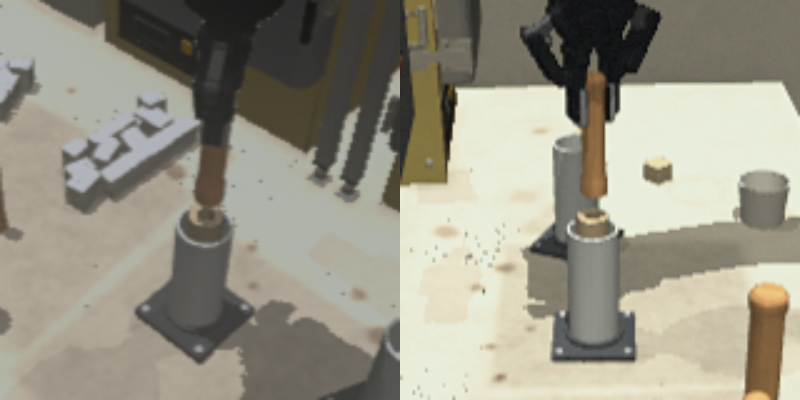

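```bash
python3 -m crank '0 0 0.0022 0 0 0 0;0 0 0 0.01 0 0 0;0 0 0 0.008 0 0 0;0 0 0 0.004 0 0 0;0 0 0 0.004 0 0 0;0 0 0 0.004 0 0 0;0 0 0 0.004 0 0 0;0 0 0 0.002 0 0 0' 100
python3 - <<'E'
from h import *
ims=[]
for n in("scene","side"):
    px,P,s=cloud(n)
    u=(slice(100,260),slice(270,430)) if n=="scene" else (slice(100,260),slice(220,380))
    ims.append(cv2.resize(px[u],(400,400)))
save("c2",np.hstack(ims)); print(s["position"],s["force"])
E
```

```text
clock: 5.58
position: [0.5461, 0.0489, 0.224]
tool_rot: [-3.142, -0.0, 2.027]
force: [-1.2, -0.2, 4.7]
grip_width: 0.021
finger_force: 97.9
[0.54595886 0.04883229 0.22376884] [-0.71956768 -0.08548442  0.53351743]
```

View pics/c2.png

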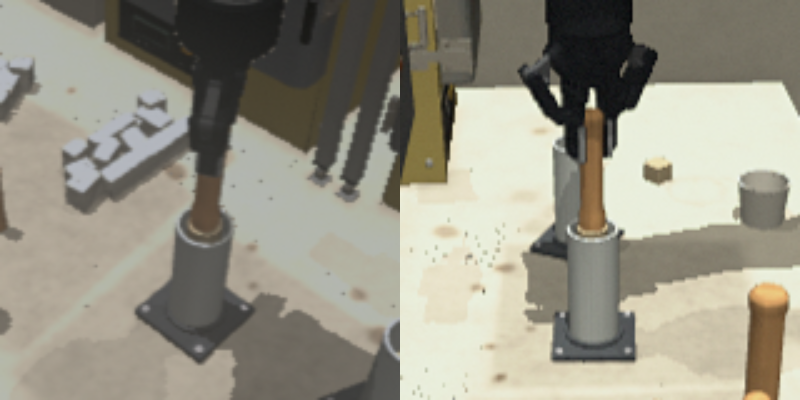

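The foot sits centred on the post and both are moving down into the bore, so I'll keep pushing.

```bash
python3 -m crank '0 0 0 0.004 0 0 0;0 0 0 0.005 0 0 0;0 0 0 0.005 0 0 0;0 0 0 0.005 0 0 0;0 0 0 0.005 0 0 0;0 0 0 0.005 0 0 0;0 0 0 0.003 0 0 0;0 0 0 0.002 0 0 0'
python3 -m crank '0 0 0 0.001 0 0 0;0 0 0 0.001 0 0 0;0 0 0 0.001 0 0 0;0 0 0 0.001 0 0 0;0 0 0 0 0 0 0;0 0 0 0 0 0 0;0 0 0 0 0 0 0;0 0 0 0 0 0 0'
```

```text
clock: 6.35
position: [0.5462, 0.0488, 0.19]
tool_rot: [3.142, 0.0, 2.027]
force: [-0.6, 1.0, 3.8]
grip_width: 0.0207
finger_force: 98.0
clock: 7.02
position: [0.5461, 0.0488, 0.1862]
tool_rot: [-3.141, -0.0, 2.027]
force: [-0.7, 0.5, 0.6]
grip_width: 0.0209
finger_force: 97.6
```

```bash
python3 -m crank '0 0 0 0.001 0 0 0;0 0 0 0.001 0 0 0;0 0 0 0 0 0 0;0 0 0 0 0 0 0;0 0 0 0 0 0 0;0 0 0 0 0 0 0;0 0 0 0 0 0 0;0 0 0 0 0 0 0'
python3 -m crank '0 0 0 0.001 0 0 0;0 0 0 0.001 0 0 0;0 0 0 0 0 0 0;0 0 0 0 0 0 0;0 0 0 0 0 0 0;0 0 0 0 0 0 0;0 0 0 0 0 0 0;0 0 0 0 0 0 0'
```

```text
clock: 7.68
position: [0.5468, 0.0488, 0.1854]
tool_rot: [3.14, 0.0, 2.026]
force: [-3.1, -0.0, 20.9]
grip_width: 0.0211
finger_force: 99.4
clock: 8.35
position: [0.5479, 0.0488, 0.1851]
tool_rot: [3.137, 0.001, 2.026]
force: [-6.2, -0.7, 47.2]
grip_width: 0.0206
finger_force: 102.1
```

It met the stop at the predicted height. I'll unload, open the fingers and retract.

```bash
python3 -m crank '0 0 0 -0.003 0 0 0;0 0 0 0 0 0 0;0 0 0 0 0 0 0;0.04 0 0 0 0 0 0;0.06 0 0 0 0 0 0;0.06 0 0 0 0 0 0;0.06 0 0 0 0 0 0;0.06 0 0 0 0 0 0'
python3 -m crank '0.07 0 0 0 0 0 0;0.07 0 0 -0.01 0 0 0;0.07 0 0 -0.025 0 0 0;0.07 0 0 -0.03 0 0 0;0.07 0 0 -0.03 0 0 0;0.07 0 0 -0.03 0 0 0;0.07 0 0 -0.02 0 0 0;0.07 0 0 0 0 0 0'
python3 - <<'E'
from h import *
ims=[]
for n in("scene","side"):
    px,P,s=cloud(n)
    u=(slice(100,260),slice(270,430)) if n=="scene" else (slice(100,260),slice(220,380))
    ims.append(cv2.resize(px[u],(400,400)))
    X=P.reshape(-1,3); X=X[np.hypot(X[:,0]-.544,X[:,1]-.048)<.06]
    S=X[(X[:,2]>.15)&(X[:,2]<.235)]; print(n,S.min(0),S.max(0))
save("c3",np.hstack(ims)); print(s["position"],s["force"])
E
```

```text
clock: 9.02
position: [0.546, 0.0488, 0.1851]
tool_rot: [-3.141, -0.0, 2.027]
force: [-0.1, -0.2, -0.5]
grip_width: 0.0599
finger_force: 0.0
clock: 9.68
position: [0.5474, 0.0487, 0.3352]
tool_rot: [3.135, 0.001, 2.026]
force: [0.8, 0.4, -0.9]
grip_width: 0.07
finger_force: 0.0
scene [0.53248431 0.03492079 0.1503385 ] [0.55581933 0.05888958 0.21703348]
side [0.5365959  0.04496312 0.1509294 ] [0.55796875 0.0638782  0.21519507]
[0.54677398 0.04877201 0.33283684] [-0.30725974  0.3045784  -0.82492825]
```

View pics/c3.png

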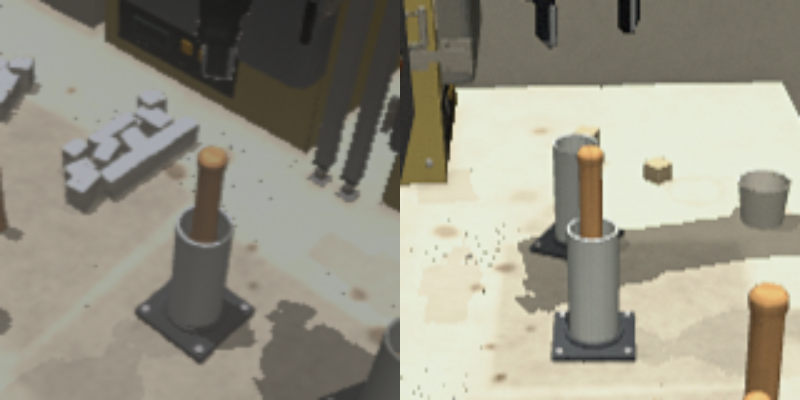

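The tamper stands upright in the tube with its top at z≈0.215, so its centre is about 25 mm above the rim. The gripper is clear.

```bash
python3 -c "from workcell import bot; print(bot.job_done())"
```

```text
the job is handed in; nothing more can be done
None
```

The posts are pushed down to the stop, the slim tamper is left standing on them in the tube, and the job is handed in at about 10 s on the clock; no verdict was returned.

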